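# Close the four storage pots with their own lids

### The job

The four blue storage pots have been refilled and their four wooden lids lie about among them on the worktop. Put every lid on the pot it was made for, going by shape and size, set down gently with its plug inside and its board flat on the rim all round; neither drop nor force a lid. Leave the pots standing where they are, and leave the pepper mill and the salt shaker alone.

Things in the scene. Friction and masses are not known exactly. Their poses are not given: they have to be found in the camera images.
- large_round_pot: Slate-blue stoneware pot without its lid, round, 94 mm across, 72 mm tall, wall 5 mm, three white tea lights inside. Loose, heavy. Origin: centre of its underside, z up. Its lid, fully on, has its own origin 52 mm above this one and the board lies on the rim.
- small_round_pot: Slate-blue stoneware pot without its lid, round, 64 mm across, 64 mm tall, wall 5 mm, wine corks inside. Loose, heavy. Origin: centre of its underside, z up. Its lid, fully on, has its own origin 44 mm above this one and the board lies on the rim.
- square_pot: Slate-blue stoneware pot without its lid, square with rounded corners, 78 x 78 mm, 72 mm tall, wall 5 mm, white cube sugar inside. Loose, heavy. Origin: centre of its underside, z up. x and y run parallel to its sides. Its lid, fully on, has its own origin 52 mm above this one and the board lies on the rim.
- oblong_pot: Slate-blue stoneware pot without its lid, oblong with rounded corners, 56 mm along its x and 108 mm along its y, 58 mm tall, wall 5 mm, a green and a red coffee capsule inside. Loose, heavy. Origin: centre of its underside, z up. Its lid, fully on, has its own origin 38 mm above this one and the board lies on the rim.
- large_round_lid: Wooden lid, plug down, round, board 94 mm across. From the origin up: tapered silicone plug 20 mm (1.5 mm play all round in the pot, its foot 9 mm smaller all round), wooden board to 29 mm, dark grip to 53 mm: a round knob 24 mm across in the middle. About 70 g. Origin: centre of its underside, z up.
- small_round_lid: Wooden lid, plug down, round, board 64 mm across. From the origin up: tapered silicone plug 20 mm (1.5 mm play all round in the pot, its foot 9 mm smaller all round), wooden board to 29 mm, dark grip to 53 mm: a round knob 24 mm across in the middle. About 40 g. Origin: centre of its underside, z up.
- square_lid: Wooden lid, plug down, square, 78 x 78 mm along x and y. From the origin up: tapered silicone plug 20 mm (1.5 mm play all round in the pot, its foot 9 mm smaller all round), wooden board to 29 mm, dark grip to 53 mm: an upright bar in the middle, 14 mm thick along x and 42 mm long along y. About 70 g. Origin: centre of its underside, z up. It fits its pot in any quarter turn.
- oblong_lid: Wooden lid, plug down, oblong, 56 mm along its x and 108 mm along its y. From the origin up: tapered silicone plug 20 mm (1.5 mm play all round in the pot, its foot 9 mm smaller all round), wooden board to 29 mm, dark grip to 53 mm: an upright bar in the middle, 14 mm thick along x and 52 mm long along y. About 60 g. Origin: centre of its underside, z up. It fits its pot either way round.
- pepper_mill: Brown wooden pepper mill, 58 mm across, 150 mm tall, standing behind the work; leave it alone. Origin: centre of its underside, z up.
- salt_shaker: Small glass salt shaker with a pale cap, 44 mm across, 90 mm tall, behind the work; leave it alone. Origin: centre of its underside, z up.

How it is judged:
At the end, for the whole second after the job is handed in: Each lid sits on the pot of its own shape and size: centres within 5 mm, lid level within 0.06 rad and down to within 2.5 mm of fully seated, the oblong lid turned with its pot within 0.12 rad; every pot upright and within 30 mm of where it stood; lids and pots released and at rest (horizontal distance between large_round_lid and large_round_pot below 0.005 m and z of large_round_lid in the frame of large_round_pot between 0.049 and 0.0545 m and angle between each of large_round_lid, small_round_lid, square_lid, oblong_lid's own z axis and vertical below 0.06 rad and angle between each of large_round_pot, small_round_pot, square_pot, oblong_pot's own z axis and vertical below 0.04 rad and linear speed of each of large_round_lid, large_round_pot, small_round_lid, small_round_pot, square_lid, square_pot, oblong_lid, oblong_pot below 0.01 m/s and distance of each of large_round_pot, small_round_pot, square_pot, oblong_pot from where it was at the start of the episode below 0.03 m and horizontal distance between small_round_lid and small_round_pot below 0.005 m and z of small_round_lid in the frame of small_round_pot between 0.041 and 0.0465 m and horizontal distance between square_lid and square_pot below 0.005 m and z of square_lid in the frame of square_pot between 0.049 and 0.0545 m and horizontal distance between oblong_lid and oblong_pot below 0.005 m and z of oblong_lid in the frame of oblong_pot between 0.035 and 0.0405 m and angle between the y axis of oblong_lid and the y axis of oblong_pot, either way round below 0.12 rad); the robot touches nothing.
It fails at once if a lid is let fall (out of the fingers and faster than 0.6 m/s) ((contact force between the fingers and large_round_lid below 0.2 N and linear speed of large_round_lid above 0.6 m/s) or (contact force between the fingers and small_round_lid below 0.2 N and linear speed of small_round_lid above 0.6 m/s) or (contact force between the fingers and square_lid below 0.2 N and linear speed of square_lid above 0.6 m/s) or (contact force between the fingers and oblong_lid below 0.2 N and linear speed of oblong_lid above 0.6 m/s)).
It fails at once if a pot is shoved more than 30 mm from where it stood (distance of any of large_round_pot, small_round_pot, square_pot, oblong_pot from where it was at the start of the episode above 0.03 m).
It fails at once if the pepper mill or the salt shaker is shifted more than 25 mm (distance of any of pepper_mill, salt_shaker from where it was at the start of the episode above 0.025 m).
It fails at once if a lid is forced onto a pot (more than 90 N between them) (contact force between any of large_round_lid, small_round_lid, square_lid, oblong_lid and large_round_pot above 90 N or contact force between any of large_round_lid, small_round_lid, square_lid, oblong_lid and small_round_pot above 90 N or contact force between any of large_round_lid, small_round_lid, square_lid, oblong_lid and square_pot above 90 N or contact force between any of large_round_lid, small_round_lid, square_lid, oblong_lid and oblong_pot above 90 N).
It also fails if it takes over 93 s, if anything falls off the work surface, if the arm or the gripper's body presses on something with over 40 N, if the wrist force passes 120 N, or if a joint passes its speed limit or range.

### The arm

A 7-joint arm with a two-finger parallel gripper is mounted at the origin on a cart in front of the work surface, level with it; the furniture and walls round the work are solid. World frame = base frame: x ahead of the robot, y to its left, z up, the work surface at z = 0. Lengths are in m, angles in rad, forces in N, time in s.
With the tool pointing down it reaches from about 0.35 to 0.9 m from the base axis. Payload 8.1 kg.
Tool frame: the origin (TCP) lies midway between the tips of the shut fingers; the grasp point (between the pads) lies arm.grasp_offset behind it (arm.grasp_offset is the distance from the TCP to the grasp point, in m); z points along the fingers, y is the line along which they close (so a half turn about z gives the same grasp; the last joint's range is limited). The gripper opens to 92 mm and grips with 3 to 60 N. Pads are 19 mm wide; open, the fingers measure 130 mm over their backs; the gripper's body (75 mm by 190 mm) begins 47 mm behind the grasp point.
Start: joints at [1.121, 0.434, 0.025, 1.573, -0.012, 1.134, -0.075], TCP at [0.212, -0.588, 0.193] pointing down, gripper open.
Joint ranges: [-2.62, 2.62], [-0.44, 2.09], [-1.27, 1.32], [0.08, 2.57], [-1.32, 4.46], [0.12, 2], [-2.74, 2.74]. Speed limits (rad/s): [2.22, 2.22, 3.01, 3.01, 3.14, 3.14, 3.14].

### API

Orientations are given as a rotation vector (axis times angle).
In Python, from cell import observe, imaging, arm gives the robot as it stands.
- The arm moves only by the tool apply_moves, never from a script. Its argument "commands" is a list of rows, each a list of 5 numbers: the opening in per cent of the stroke, from 0 (shut) to 100 (fully open), then the shift along the world's x, y, z in units of 0.06 m (1.0 is 0.06 m), then the turn about the world's z in units of 0.5 rad (1.0 is 0.5 rad). A call has 1 to 12 rows; each row shifts and turns the commanded pose from where the row before left it; what a row does not reach is not made up. A row lasts 1/8 s, in which the tool goes at most 62.5 mm and 10.7 degrees, less where a joint would pass 70% of its speed; a pose out of reach is approached as far as the arm can. A call with a number of a shift or a turn outside -1 to 1 is refused whole. A call with a gripper value outside its range is refused whole. The fingers move at their own pace and stop on an object; "newtons" is the grip in N (left out, the last holds). Time passes only in rows, so rows that do not move let the fingers close. It gives the time, the measured TCP pose, the force, the opening and the grip force at its end, in the units of the state.
- observe(): the state, without advancing time (a new reading comes with each control period).
- imaging.get_image(name): name is "scene" or "top" or "wrist"; returns (picture, depth): 480x640x3 uint8, red, green, blue; 480x640 float32, m along the optical axis (not along the pixel's ray), 0 where there is no reading.
- imaging.camera_params(name): a dict with "camera_matrix" (3x3 intrinsics, pixels), "dist" ([k1, k2, p1, p2, k3] as OpenCV has them; the pictures are not rectified), "origin" and "rotation" of the camera in the world; the wrist camera has in their place "tool_from_camera" (4x4, takes a point from camera to tool coordinates, whose origin is the TCP and whose axes are the flange's). Camera axes: x right, y up, looking along -z (the intrinsics and any distortion apply to the point x, -y, -z); pixel columns grow to the right and rows downward; lengths in m; the calibration is good to about 2 mm. A picture is of the moment at which its call begins: read the wrist's pose just before it. camera_params takes no time and is no camera call.
- arm.sign_off(): hands the job in; it is judged then, once.
The state is a dict: "clock": time; "joints": joint angles; "dq": joint speeds; "joint_efforts": joint torques, N m; "position": TCP position; "ee_rot": TCP orientation; "force": force on the tool from outside, world axes, zero at the start; "ft_torque": the same for the moment, N m; "width": opening from 0.0 (shut) to 1.0 (fully open); "gripper_force": force on a finger pad.
Only numpy, scipy, OpenCV 4.12 (cv2) and the standard library are available. Lean on these libraries where they do the work, as an engineer would, in place of code of your own. Each camera call takes 0.05 s, during which the arm holds its last target. There are 200 camera calls.

## Working session

There is one attempt and no reset: what is moved stays moved. The work goes in short steps, Python scripts to look and compute and a tool call to move; the robot and the scene stay as the last step left them, time stands still between calls to the robot, and variables do not carry over. Pictures are saved under pics/ and viewed, at most 14 in all, crops included, and the job is handed in when it is done.

Besides the shell and the picture viewer there is one more tool, called after "Request:" as name([rows], argument=value, ...), one row to a line, values as JSON. apply_moves: Moves the arm, as the interface text tells. Its arguments: {"type":"object","properties":{"commands":{"type":"array"},"newtons":{"type":"number"}},"required":["commands"]}

```bash
ls; mkdir -p pics
python3 - <<'E'
from cell import observe, imaging, arm
import cv2,numpy as np
s=observe();print(s,arm.grasp_offset)
for n in("top","scene"):
    im,d=imaging.get_image(n);cv2.imwrite(f"pics/{n}0.png",im[:,:,::-1]);np.save(f"pics/{n}0_d.npy",d)
    print(n,imaging.camera_params(n))
print(imaging.camera_params("wrist"))
E
```

```text
pics
{'clock': 0.0, 'joints': array([ 1.12140328,  0.43520618,  0.02497046,  1.57409802, -0.01157493,
        1.13399504, -0.07507898]), 'dq': array([ 0.00052665,  0.00011865, -0.00132764, -0.00050123,  0.00220913,
       -0.0006144 ,  0.00037914]), 'joint_efforts': array([-1.80342690e-04, -6.67854238e+01,  9.84813273e-01, -3.14465582e+01,
       -6.05922681e-02,  4.28898528e-02,  1.56743963e-04]), 'position': array([ 0.21217036, -0.58728674,  0.19265507]), 'ee_rot': array([-3.09301279e+00, -5.41700942e-01,  6.73047124e-04]), 'force': array([ 1.04492513, -0.05019559, -0.43455004]), 'ft_torque': array([-0.005662  ,  0.02154618,  0.00734894]), 'gripper_force': 0.0, 'width': 1.00059710350034} 0.0188
top {'camera_matrix': array([[464.46065776,   0.        , 319.60805631],
       [  0.        , 464.46065776, 243.06891344],
       [  0.        ,   0.        ,   1.        ]]), 'dist': array([-0.05873495,  0.        ,  0.        ,  0.        ,  0.        ]), 'origin': array([ 0.51452936, -0.17554579,  0.8988332 ]), 'rotation': array([ 0.04825753, -0.02507779, -1.58014742])}
scene {'camera_ma
[... 270 characters left out ...]
31504593, 0.628112  ]), 'rotation': array([ 0.34891022, -0.9916428 , -2.34266409])}
{'camera_matrix': array([[338.91227947,   0.        , 317.65125718],
       [  0.        , 338.91227947, 242.08601771],
       [  0.        ,   0.        ,   1.        ]]), 'dist': array([-0.05677882,  0.        ,  0.        ,  0.        ,  0.        ]), 'tool_from_camera': array([[ 1.17566978e-03,  9.54070135e-01,  2.99581032e-01,
         8.25519816e-02],
       [ 9.99998905e-01, -1.39104065e-03,  5.05645672e-04,
         1.92817052e-04],
       [ 8.99150830e-04,  2.99580110e-01, -9.54070726e-01,
        -1.91483839e-01],
       [ 0.00000000e+00,  0.00000000e+00,  0.00000000e+00,
         1.00000000e+00]])}
```

View pics/top0.png

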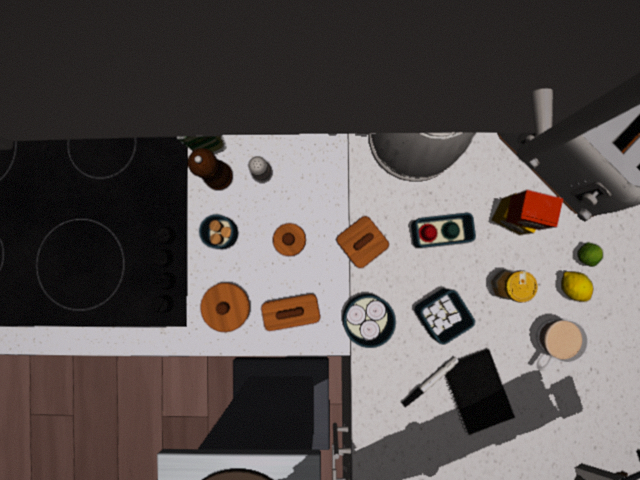

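View pics/scene0.png

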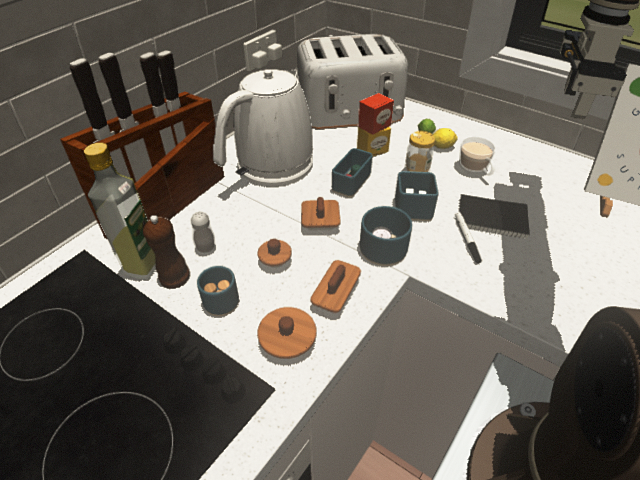

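The top view shows the lids: large round at (225,307), oblong (290,312), small round (289,239) and square (363,242). The pots are small (218,231), large (369,320), oblong (443,230) and square (444,315). The scene view agrees, and the dark grips stand upright on the boards.

```bash
cat > h.py <<'E'
import numpy as np,cv2
from scipy.spatial.transform import Rotation as R
from cell import observe,imaging,arm
def cam(name,s=None):
    p=imaging.camera_params(name)
    if name=="wrist":
        T=p["tool_from_camera"];Rt=R.from_rotvec(s["ee_rot"]).as_matrix()
        return p,Rt@T[:3,3]+s["position"],Rt@T[:3,:3]
    return p,np.array(p["origin"]),R.from_rotvec(p["rotation"]).as_matrix()
def rays(c,uv):
    p,o,M=c
    n=cv2.undistortPoints(np.float64(uv).reshape(-1,1,2),p["camera_matrix"],p["dist"])[:,0]
    d=np.c_[n[:,0],-n[:,1],-np.ones(len(n))]
    return d@M.T
def plane(c,uv,z):
    d=rays(c,uv);o=c[1];return o+d*((z-o[2])/d[:,2])[:,None]
def tri(c1,u1,c2,u2):
    d1,d2=rays(c1,[u1])[0],rays(c2,[u2])[0]
    k=np.linalg.lstsq(np.c_[d1,-d2],c2[1]-c1[1],rcond=None)[0]
    a,b=c1[1]+k[0]*d1,c2[1]+k[1]*d2
    return (a+b)/2,np.linalg.norm(a-b)
def cloud(c,d):
    v,u=np.mgrid[:480,:640];uv=np.c_[u.ravel(),v.ravel()]
    return (c[1]+rays(c,uv)*d.reshape(-1,1)).reshape(480,640,3)
def project(c,P):
    q=(np.atleast_2d(P)-c[1])@c[2];q=q*[1,-1,-1]
    return cv2.projectPoints(q,np.zeros(3),np.zeros(3),c[0]["camera_matrix"],c[0]["dist"])[0][:,0]
E
python3 - <<'E'
from h import *
for n in("top","scene"):
    c=cam(n);d=np.load(f"pics/{n}0_d.npy");im=cv2.imread(f"pics/{n}0.png");P=cloud(c,d)
    hsv=cv2.cvtColor(im,cv2.COLOR_BGR2HSV);H,S,V=cv2.split(hsv)
    ok=(d>0)&(P[...,0]>.2)&(P[...,0]<.72)&(P[...,1]>-.55)&(P[...,1]<.12)
    print(n,"table z",np.median(P[ok&(V>150)&(S<40)][:,2]))
    for nm,m in(("wood",(H<16)&(S>110)&(V>60)),("blue",(H>80)&(H<125)&(S>40)&(V<150))):
        m=(m&ok).astype(np.uint8);k,l,st,ct=cv2.connectedComponentsWithStats(m)
        for i in range(1,k):
            if st[i,4]<90: continue
            q=P[l==i];z=np.percentile(q[:,2],[10,50,90,98]);top=q[abs(q[:,2]-(z[1] if nm=="wood" else z[3]))<.006]
            r=cv2.minAreaRect((top[:,:2]*1000).astype(np.float32))
            print(nm,ct[i].round(),st[i,4],"z",z.round(3),"rect mm",np.round(r[0],1),np.round(r[1],1),round(r[2],1))
E
```

```text
top table z -0.0010491071386221629
wood [537. 208.] 860 z [0.133 0.135 0.137 0.138] rect mm [ 605.9 -529.4] [53.8 50. ] 76.3
wood [362. 242.] 1547 z [0.026 0.028 0.031 0.052] rect mm [ 557.2 -242.9] [75.2 76.6] 37.9
wood [218. 232.] 295 z [0.033 0.036 0.039 0.042] rect mm [577.4  24.5] [43.3 37. ] 3.7
wood [289. 239.] 784 z [0.026 0.028 0.049 0.052] rect mm [ 562.6 -105.1] [60.6 58.6] 89.6
wood [225. 307.] 1816 z [0.026 0.028 0.03  0.051] rect mm [437.2  17.1] [89.9 90.7] 45.1
wood [290. 312.] 1540 z [0.026 0.028 0.044 0.053] rect mm [ 426.6 -106.5] [ 54.7 105.2] 9.3
blue [446. 228.] 662 z [0.016 0.05  0.057 0.058] rect mm [ 575.9 -391.5] [ 53.2 105.9] 5.8
blue [217. 231.] 469 z [0.024 0.053 0.063 0.064] rect mm [577.8  25.6] [60.9 59.9] 73.7
blue [450. 230.] 114 z [0.008 0.027 0.032 0.034] rect mm [ 578.2 -412.6] [19.9 20.9] 89.6
blue [447. 316.] 1049 z [0.018 0.054 0.071 0.072] rect mm [ 419.9 -388.7] [76.9 76.9] 31.6
blue [371. 324.] 713 z [0.014 0.062 0.071 0.073] rect mm [ 413.7 -250.4] [90.7 89.8] 25.4
scene table z 0.0007996868500456111
wood [372. 114.] 846 z [0.078 0.119 0.137 0.138] rect mm [ 593.5 -513.2] [71.7 35.8] 37.8
wood [320. 213.] 878 z [0.028 0.029 0.031 0.054] rect mm [ 555.8 -241.3] [74.1 77.3] 37.0
wood [157. 228.] 408 z [0.128 0.134 0.139 0.14 ] rect mm [685.5  39.9] [43.7 35.3] 67.7
wood [274. 253.] 531 z [0.028 0.029 0.032 0.054] rect mm [ 561.3 -101.7] [59.6 59.4] 41.4
wood [335. 286.] 1353 z [0.028 0.03  0.044 0.054] rect mm [ 425.3 -104.4] [ 55.  107.2] 10.1
wood [287. 332.] 2150 z [0.029 0.03  0.032 0.054] rect mm [434.9  20.7] [90.3 89.6] 38.1
```

Run:
```python
from h import *
for n in("top","scene"):
    c=cam(n);d=np.load(f"pics/{n}0_d.npy");P=cloud(c,d)[d>0]
    for y0 in np.arange(-.6,.14,.03):
        q=P[(P[:,1]>y0)&(P[:,1]<y0+.03)&(P[:,0]>.33)&(P[:,0]<.8)]
        a=q[q[:,2]>.085];b=a[(a[:,2]>.125)]
        f=lambda w:(len(w),np.percentile(w[:,0],[1]).round(3),w[w[:,0]<w[:,0].min()+.03][:,2].max().round(3)) if len(w)>3 else None
        print(n,round(y0,2),f(a),f(b))
```

```text
top -0.6 (1264, array([0.664]), np.float64(0.134)) (963, array([0.666]), np.float64(0.134))
top -0.57 (753, array([0.573]), np.float64(0.096)) (597, array([0.575]), np.float64(0.138))
top -0.54 (1252, array([0.449]), np.float64(0.098)) (627, array([0.58]), np.float64(0.139))
top -0.51 (834, array([0.45]), np.float64(0.099)) (176, array([0.587]), np.float64(0.138))
top -0.48 None None
top -0.45 (11, array([0.713]), np.float64(0.145)) (6, array([0.725]), np.float64(0.145))
top -0.42 (224, array([0.689]), np.float64(0.199)) (175, array([0.695]), np.float64(0.199))
top -0.39 (548, array([0.678]), np.float64(0.207)) (451, array([0.682]), np.float64(0.213))
top -0.36 (2674, array([0.618]), np.float64(0.682)) (2548, array([0.618]), np.float64(0.682))
top -0.33 (9919, array([0.581]), np.float64(0.721)) (9755, array([0.581]), np.float64(0.721))
top -0.3 (7907, array([0.618]), np.float64(0.725)) (7671, array([0.618]), np.float64(0.725))
top -0.27 (7439, array([0.618]), np.float64(0.724)) (7401, array([0.618]), np.float64(0.724))
top -0.24 (7476, array([0.618]), np.float64(0.723)) (7476, array(
[... 2265 characters left out ...]
285, array([0.764]), np.float64(0.19))
scene -0.18 None None
scene -0.15 None None
scene -0.12 None None
scene -0.09 (7, array([0.689]), np.float64(0.088)) None
scene -0.06 (91, array([0.682]), np.float64(0.091)) None
scene -0.03 None None
scene 0.0 (298, array([0.668]), np.float64(0.141)) (215, array([0.67]), np.float64(0.141))
scene 0.03 (2049, array([0.667]), np.float64(0.152)) (1524, array([0.668]), np.float64(0.152))
scene 0.06 (2365, array([0.695]), np.float64(0.13)) (1875, array([0.723]), np.float64(0.13))
scene 0.09 (58, array([0.761]), np.float64(0.196)) (37, array([0.765]), np.float64(0.196))
scene 0.12 (55, array([0.614]), np.float64(0.528)) (55, array([0.614]), np.float64(0.528))
```

Request:
apply_moves([
  [75,0.31,0.84,-0.04,-0.058],
  [75,0.31,0.84,-0.04,-0.058],
  [75,0.31,0.84,-0.04,-0.058],
  [75,0.31,0.84,-0.04,-0.058],
  [75,0.31,0.84,-0.04,-0.058],
  [75,0.31,0.84,-0.04,-0.058],
  [75,0.31,0.84,-0.04,-0.058],
  [75,0.31,0.84,-0.04,-0.058],
  [75,0.31,0.84,-0.04,-0.058],
  [75,0.31,0.84,-0.04,-0.058],
  [75,0.31,0.84,-0.04,-0.058],
  [75,0.31,0.84,-0.04,-0.058],
], newtons=15)

```text
clock: 1.6
position: [0.4358, 0.0185, 0.1645]
ee_rot: [3.141, -0.004, 0.0]
force: [0.8, 0.1, 1.2]
width: 0.75
gripper_force: 0.0
```

Request:
apply_moves([
  [75,0,0,0,0],
  [75,0,0,0,0],
  [75,0,0,0,0],
])

```text
clock: 1.98
position: [0.4351, 0.0155, 0.1645]
ee_rot: [3.141, -0.005, -0.001]
force: [-1.1, -1.0, -0.2]
width: 0.75
gripper_force: 0.0
```

```bash
cat > w.py <<'E'
from h import *
import sys
def look(tag,save=True):
    s=observe();im,d=imaging.get_image("wrist");im=np.ascontiguousarray(im[:,:,::-1])
    if save: cv2.imwrite(f"pics/{tag}.png",im)
    c=cam("wrist",s);P=cloud(c,d);H,S,V=cv2.split(cv2.cvtColor(im,cv2.COLOR_BGR2HSV))
    a=R.from_rotvec(s["ee_rot"]).as_matrix()
    print("clk",round(s["clock"],2),"tcp",s["position"].round(4),"yaw x",np.degrees(np.arctan2(a[1,0],a[0,0])).round(1),"tilt",a[2,2].round(5),"w",s["width"],"F",s["force"].round(1))
    for nm,m in(("wood",(H<16)&(S>110)&(V>60)),("blue",(H>80)&(H<125)&(S>40)&(V<150))):
        k,l,st,ct=cv2.connectedComponentsWithStats((m&(d>0)).astype(np.uint8))
        for i in range(1,k):
            if st[i,4]<700: continue
            q=P[l==i];z=np.percentile(q[:,2],[10,50,90,98]);top=q[abs(q[:,2]-(z[1] if nm=="wood" else z[3]))<.005]
            if not(.3<q[:,0].mean()<.7): continue
            r=cv2.minAreaRect((top[:,:2]*1000).astype(np.float32))
            print(nm,ct[i].round(),st[i,4],"z",z.round(3),"rect",np.round(r[0],1),np.round(r[1],1),round(r[2],1))
            x,y,w,h=st[i,:4]
            kn=q[(q[:,2]>.046)&(q[:,2]<.058)]
            if nm=="wood" and len(kn)>60: print("   brown knob",((kn.min(0)+kn.max(0))/2*1000).round(1))
    return s,im,d,P
if __name__=="__main__": look(sys.argv[1])
E
python3 w.py w1
```

```text
clk 1.98 tcp [0.4351 0.0155 0.1645] yaw x -0.2 tilt -1.0 w 0.7495158109619956 F [-1.1 -1.  -0.2]
wood [591.  93.] 5960 z [0.028 0.029 0.05  0.053] rect [ 559.2 -242. ] [77.4 78.4] 37.5
   brown knob [ 559.1 -241.9   50.4]
wood [450.  82.] 3833 z [0.028 0.029 0.052 0.054] rect [ 564.4 -103.5] [62.  62.2] 49.2
   brown knob [ 564.5 -104.6   51.3]
wood [316. 217.] 6025 z [0.028 0.029 0.03  0.031] rect [438.6  17.8] [91.3 91.6] 68.6
wood [438. 228.] 4984 z [0.028 0.029 0.052 0.054] rect [ 428.3 -105.6] [ 55.2 107. ] 9.9
   brown knob [ 427.  -105.6   50.7]
blue [303.  51.] 3221 z [0.014 0.056 0.064 0.065] rect [578.8  26.2] [61.3 62.5] 87.2
blue [583. 245.] 8268 z [0.02  0.047 0.069 0.072] rect [ 417.5 -248.7] [91.3 88.7] 86.6
```

View pics/w1.png

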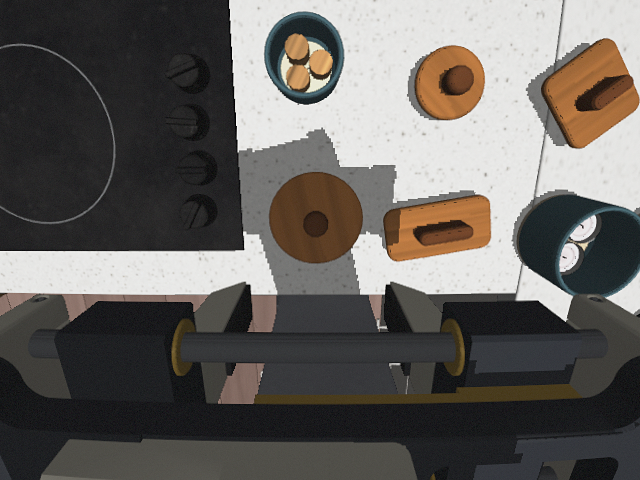

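The wrist view shows all four lids and two pots, with the large lid's knob at (316,224), almost in line with the finger gap. The heights (board 29 mm, grip 53 mm, rims 64/72 mm) match the text, and all three cameras agree to about 2 mm. I'll grasp the large lid.

Request:
apply_moves([
  [60,0.05,0.04,-0.5,0],
  [60,0,0,-0.5,0],
  [60,0,0,-0.5,0],
  [60,0,0,-0.3,0],
  [60,0,0,-0.2,0],
  [60,0,0,-0.17,0],
  [60,0,0,0,0],
  [60,0,0,0,0],
], newtons=15)

```text
clock: 3.02
position: [0.439, 0.0194, 0.0349]
ee_rot: [-3.142, 0.002, -0.001]
force: [0.3, -0.9, 0.6]
width: 0.602
gripper_force: 0.0
```

Request:
apply_moves([
  [0,0,0,0,0],
  [0,0,0,0,0],
  [0,0,0,0,0],
  [0,0,0,0,0],
  [0,0,0,0,0],
], newtons=15)

```text
clock: 3.65
position: [0.4386, 0.0194, 0.0344]
ee_rot: [3.142, -0.002, -0.0]
force: [-0.6, -0.4, -0.4]
width: 0.104
gripper_force: 0.0
```

```bash
python3 w.py w2
```

```text
clk 3.65 tcp [0.4386 0.0194 0.0344] yaw x -0.1 tilt -1.0 w 0.10389871332466404 F [-0.6 -0.4 -0.4]
wood [542.  57.] 9559 z [0.028 0.029 0.052 0.054] rect [ 563.1 -103.7] [60.  63.5] 3.1
   brown knob [ 564.6 -104.3   50.9]
wood [291.  40.] 725 z [0.037 0.038 0.039 0.04 ] rect [567.2  32.8] [20.  19.4] 16.6
wood [321. 249.] 10256 z [0.028 0.029 0.03  0.03 ] rect [451.8  17.6] [65.9 92.8] 0.0
wood [511. 281.] 9709 z [0.028 0.029 0.052 0.053] rect [ 428.5 -106.1] [ 55.9 107.6] 10.0
   brown knob [ 428.  -105.5   50.7]
blue [299.  44.] 4776 z [0.015 0.059 0.064 0.065] rect [562.7  26.4] [62.2 30.8] 89.6
blue [631. 290.] 867 z [0.009 0.016 0.025 0.027] rect [ 414.6 -203.7] [21.2  3.4] 4.0
```

View pics/w2.png

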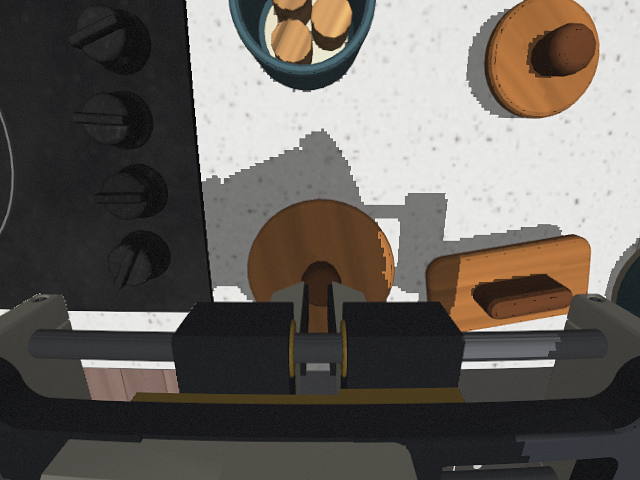

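The knob is at (320,275), and the fingers at (297..340, 285..335) seem to have closed short of it. I'll check by numbers.

Run:
```python
from h import *
s=observe();print(s["width"],s["gripper_force"],s["position"])
c=cam("wrist",s);im,d=imaging.get_image("wrist");P=cloud(c,d)
print("tcp px",project(c,s["position"]),"knob top px",project(c,[.4386,.018,.053]))
for v in range(255,340,8): print(v,[(tuple((P[v,u]*1000).round().astype(int)),tuple(im[v,u])) for u in(300,320,340)])
d0=np.load("pics/top0_d.npy");ct=cam("top");Q=cloud(ct,d0)
i0=cv2.imread("pics/top0.png")
q=Q[(Q[...,2]>.045)&(Q[...,2]<.06)&(np.hypot(Q[...,0]-.437,Q[...,1]-.018)<.04)];print("top knob",q.min(0),q.max(0))
```

```text
0.06302049668162094 0.0 [0.43859101 0.01938266 0.03443037]
tcp px [[318.07538593 276.91700332]] knob top px [[320.54803776 290.074235  ]]
255 [((np.int64(451), np.int64(31), np.int64(29)), (np.uint8(80), np.uint8(53), np.uint8(30))), ((np.int64(451), np.int64(18), np.int64(29)), (np.uint8(94), np.uint8(64), np.uint8(39))), ((np.int64(451), np.int64(6), np.int64(29)), (np.uint8(94), np.uint8(63), np.uint8(39)))]
263 [((np.int64(446), np.int64(31), np.int64(29)), (np.uint8(79), np.uint8(54), np.uint8(31))), ((np.int64(448), np.int64(18), np.int64(36)), (np.uint8(37), np.uint8(25), np.uint8(19))), ((np.int64(446), np.int64(6), np.int64(29)), (np.uint8(98), np.uint8(66), np.uint8(39)))]
271 [((np.int64(441), np.int64(31), np.int64(30)), (np.uint8(83), np.uint8(56), np.uint8(36))), ((np.int64(449), np.int64(18), np.int64(49)), (np.uint8(46), np.uint8(29), np.uint8(16))), ((np.int64(441), np.int64(6), np.int64(30)), (np.uint8(95), np.uint8(64), np.uint8(39)))]
279 [((np.int64(435), np.int64(31), np.int64(30)), (np.uint8(86), np.uint8(58), np.uint8(31))), ((np.int64(446), np.int64(18), np.i
[... 1477 characters left out ...]
np.int64(148)), (np.uint8(20), np.uint8(22), np.uint8(23)))]
327 [((np.int64(473), np.int64(24), np.int64(148)), (np.uint8(81), np.uint8(68), np.uint8(33))), ((np.int64(400), np.int64(18), np.int64(29)), (np.uint8(84), np.uint8(58), np.uint8(37))), ((np.int64(476), np.int64(14), np.int64(152)), (np.uint8(24), np.uint8(24), np.uint8(26)))]
335 [((np.int64(472), np.int64(24), np.int64(150)), (np.uint8(80), np.uint8(66), np.uint8(32))), ((np.int64(470), np.int64(19), np.int64(147)), (np.uint8(39), np.uint8(41), np.uint8(44))), ((np.int64(475), np.int64(14), np.int64(155)), (np.uint8(24), np.uint8(28), np.uint8(30)))]
top knob [0.4256747  0.00745803 0.04616294] [0.44801144 0.0283296  0.05584714]
```

Request:
apply_moves([
  [0,0,0,0,0],
  [0,0,0,0,0],
])

```text
clock: 4.0
position: [0.4386, 0.0194, 0.0344]
ee_rot: [3.142, -0.002, -0.0]
force: [0.8, -0.8, 0.7]
width: 0.003
gripper_force: 0.0
```

The fingers shut fully without touching the knob. In the wrist depth they end near z≈0.07, although the reported TCP is at 0.034. A side view will show where the tips really are.

Run:
```python
from h import *
s=observe();print(s["position"],s["joints"])
im,d=imaging.get_image("scene");c=cam("scene");p=project(c,s["position"])[0];print("tcp px",p)
P=cloud(c,d)
for u in range(255,330,10):
  print(u,[tuple((P[v,u]*1000).round().astype(int).tolist()) for v in range(270,340,8)])
x,y=int(p[0]),int(p[1]);cr=im[y-170:y+90,x-150:x+150,::-1];cv2.imwrite("pics/s2.png",cv2.resize(cr,None,fx=2.2,fy=2.2));print(x-150,y-170)
```

```text
[0.43861738 0.01937685 0.03443218] [ 0.10291432  0.38647492 -0.33615797  2.16702882  0.21606691  0.61889319
 -1.95911704]
tcp px [284.96909304 327.50472013]
255 [(430, 71, 224), (432, 71, 208), (434, 71, 191), (434, 73, 178), (425, 83, 177), (417, 92, 178), (409, 102, 178), (402, 109, 176), (402, 112, 163)]
265 [(413, 70, 235), (416, 69, 217), (417, 70, 203), (418, 71, 187), (415, 75, 177), (504, -5, 1), (402, 91, 172), (468, 34, 30), (459, 45, 29)]
275 [(403, 63, 235), (401, 68, 226), (417, 53, 186), (413, 58, 177), (422, 51, 146), (410, 64, 152), (465, 13, 31), (456, 24, 30), (447, 35, 29)]
285 [(418, 31, 195), (415, 35, 185), (413, 39, 174), (413, 39, 158), (404, 51, 160), (406, 50, 140), (428, 28, 79), (431, 27, 54), (432, 27, 32)]
295 [(413, 16, 185), (412, 18, 171), (412, 19, 155), (403, 32, 158), (403, 32, 141), (449, -20, 29), (439, -6, 31), (428, 7, 33), (421, 17, 30)]
305 [(504, -119, 0), (409, 1, 157), (402, 10, 153), (469, -72, 2), (458, -57, 4), (449, -45, 1), (425, -15, 31), (417, -4, 30), (407, 9, 32)]
315 [(409, -23, 151), (477, -114, 0), (466, -98, 0), (441, -65, 30), (432, -52, 29), (435, -56, 0), (424, -40, 3), (404, -13, 29), (395, -1, 30)]
325 [(473, -140, 1), (448, -104, 30), (438, -89, 30), (427, -74, 31), (418, -61, 30), (420, -64, 3), (412, -52, 0), (402, -38, 2), (393, -25, 2)]
134 157
```

View pics/s2.png

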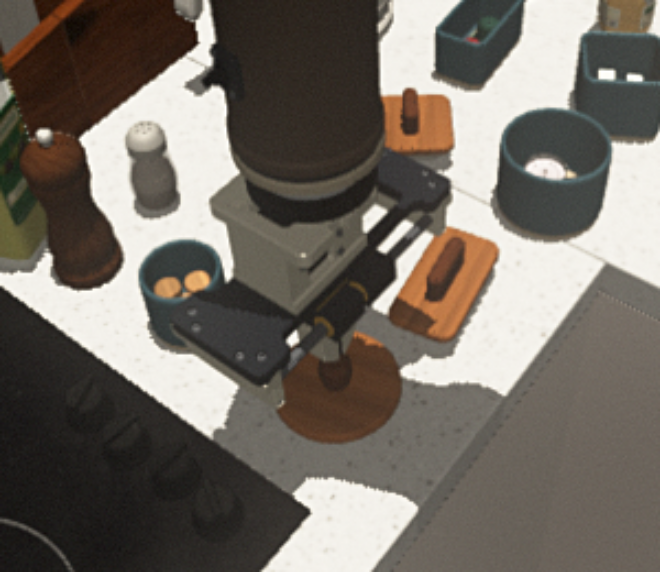

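The side view confirms it: the shut fingertips hang just above the knob, at about (335,355) in the crop. The tips really sit about 36 mm above the reported TCP. I'll open and go down that much more, watching the force.

Request:
apply_moves([
  [60,0,0,0,0],
  [60,0,0,0,0],
  [60,0,0,0,0],
  [60,0,0,0,0],
  [60,0,0,-0.15,0],
  [60,0,0,-0.15,0],
  [60,0,0,-0.12,0],
  [60,0,0,-0.1,0],
  [60,0,0,0,0],
])

```text
clock: 5.18
position: [0.4382, 0.0194, 0.0027]
ee_rot: [3.141, -0.002, -0.002]
force: [-0.1, -0.2, 0.4]
width: 0.598
gripper_force: 0.0
```

Request:
apply_moves([
  [0,0,0,0,0],
  [0,0,0,0,0],
  [0,0,0,0,0],
  [0,0,0,0,0],
  [0,0,0,0,0],
], newtons=15)

```text
clock: 5.8
position: [0.4387, 0.0193, 0.0034]
ee_rot: [3.141, -0.002, 0.0]
force: [0.2, -0.4, 2.6]
width: 0.253
gripper_force: 15.0
```

Request:
apply_moves([
  [0,0,0,0.2,0],
  [0,0,0,0.6,0],
  [0,0,0,0.7,0],
  [0,0,0,0.6,0],
  [0,-0.06,-0.3,0,0],
  [0,-0.06,-0.7,0,0],
  [0,-0.06,-0.8,0,0],
  [0,-0.06,-0.8,0,0],
  [0,-0.06,-0.8,0,0],
  [0,-0.06,-0.7,0,0],
  [0,0,-0.35,0,0],
  [0,0,0,0,0],
])

```text
clock: 7.3
position: [0.4166, -0.249, 0.1297]
ee_rot: [3.141, -0.007, 0.0]
force: [0.2, 0.5, -0.6]
width: 0.254
gripper_force: 15.0
```

Request:
apply_moves([
  [0,0,0,0,0],
  [0,0,0,0,0],
  [0,0,0,0,0],
])

```text
clock: 7.68
position: [0.4171, -0.2468, 0.1294]
ee_rot: [-3.141, -0.0, 0.0]
force: [-0.4, 0.8, -0.0]
width: 0.255
gripper_force: 15.0
```

```bash
python3 w.py w3
```

```text
clk 7.67 tcp [ 0.4171 -0.2468  0.1294] yaw x 0.0 tilt -1.0 w 0.255352576126988 F [-0.4  0.8 -0. ]
wood [314.  58.] 9606 z [0.028 0.029 0.051 0.054] rect [ 558.5 -243.3] [77.1 77.5] 37.8
   brown knob [ 558.5 -243.8   51.3]
wood [141.  53.] 4818 z [0.028 0.029 0.052 0.054] rect [ 564.1 -105.3] [62.6 62.7] 24.8
   brown knob [ 564.3 -104.9   51.1]
wood [164. 219.] 6391 z [0.028 0.029 0.052 0.054] rect [ 428.  -106.8] [ 55.1 107.5] 10.4
   brown knob [ 427.1 -107.1   51.8]
wood [318. 257.] 10601 z [0.154 0.155 0.156 0.156] rect [ 438.2 -246.3] [92.6 49.8] 89.8
blue [514.  36.] 8480 z [0.01  0.033 0.057 0.058] rect [ 571.8 -392.1] [ 47.2 108.9] 3.2
blue [17. 49.] 2479 z [0.014 0.029 0.044 0.049] rect [572.6  -2.7] [ 6.4 36.4] 77.6
blue [491. 232.] 8799 z [0.022 0.053 0.071 0.072] rect [ 421.8 -388.9] [77.4 77.4] 31.6
blue [327. 199.] 1476 z [0.024 0.068 0.072 0.073] rect [ 446.4 -255. ] [85.3 28.6] 82.4
```

View pics/w3.png

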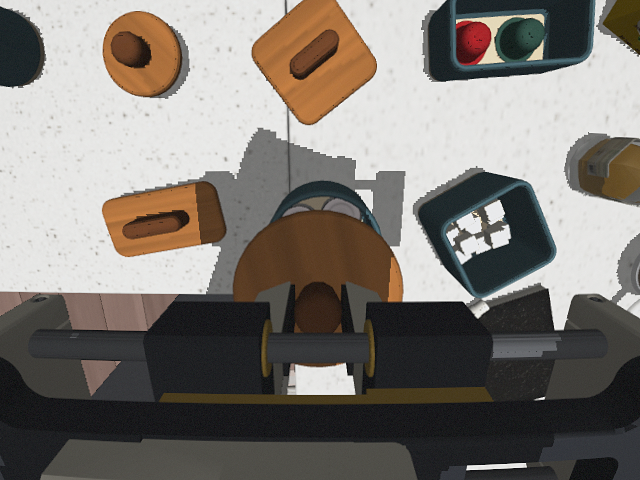

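The lid is held level at (318,280), and the pot's far rim shows behind it at (327,195). I'll fit both arcs.

```bash
cat > arc.py <<'E'
from w import *
from scipy.optimize import least_squares
def arc(q,r,skip=.8):
    b=np.round(q[:,1]/.002);E=np.array([q[b==k][q[b==k][:,0].argmax()] for k in np.unique(b)])[:,:2]
    m=np.median(q[:,1]);
    for _ in range(3):
        E=E[abs(E[:,1]-m)<skip*r]
        f=least_squares(lambda p:np.hypot(*(E-p).T)-r,[E[:,0].max()-r,m],loss="soft_l1",f_scale=.001);m=f.x[1]
    return (f.x*1000).round(1),(np.abs(f.fun).mean()*1000).round(2),len(E)
def arcs(s,im,d,P,near,rl,rp,zp,zl):
    H,S,V=cv2.split(cv2.cvtColor(im,cv2.COLOR_BGR2HSV));ok=(d>0)&(np.hypot(P[...,0]-near[0],P[...,1]-near[1])<rl+.03)
    L=P[ok&(H<16)&(S>90)&(abs(P[...,2]-zl)<.006)];B=P[ok&(H>80)&(H<125)&(S>30)&(P[...,2]>zp-.003)&(P[...,2]<zp+.004)]
    print("lid",arc(L,rl),"pot",arc(B,rp))
E
python3 - <<'E'
from arc import *
s,im,d,P=look("w4")
arcs(s,im,d,P,(.416,-.249),.047,.047,.072,.155)
E
```

```text
clk 7.72 tcp [ 0.4172 -0.247   0.1293] yaw x -0.0 tilt -1.0 w 0.2569715530005683 F [ 0.9  0.1 -0.9]
wood [314.  58.] 9586 z [0.028 0.029 0.051 0.054] rect [ 558.6 -243.4] [77.2 77.3] 37.9
   brown knob [ 558.9 -243.3   51.6]
wood [141.  53.] 4820 z [0.028 0.029 0.052 0.054] rect [ 564.3 -105.2] [62.5 62.5] 77.9
   brown knob [ 564.2 -104.8   50.9]
wood [164. 219.] 6395 z [0.028 0.029 0.052 0.054] rect [ 428. -107.] [ 55.1 107.2] 10.3
   brown knob [ 427.2 -107.    51. ]
wood [318. 257.] 10595 z [0.154 0.155 0.156 0.156] rect [ 438.3 -246.4] [49.9 92.6] 0.0
blue [513.  36.] 8432 z [0.01  0.033 0.057 0.058] rect [ 572.1 -392.1] [ 47.4 108.5] 3.1
blue [17. 49.] 2449 z [0.014 0.029 0.044 0.048] rect [573.1  -2.6] [ 7.3 38.3] 79.0
blue [491. 232.] 8831 z [0.022 0.053 0.071 0.072] rect [ 422.1 -389. ] [77.3 77.6] 31.7
blue [326. 199.] 1473 z [0.024 0.068 0.072 0.073] rect [ 446.5 -254.1] [84.9 28.8] 83.7
lid (array([ 416. , -246.6]), np.float64(0.13), 38) pot (array([ 413.6, -250.6]), np.float64(0.2), 35)
```

Request:
apply_moves([
  [0,-0.04,-0.067,0,0],
  [0,0,0,-0.3,0],
  [0,0,0,-0.3,0],
  [0,0,0,-0.2,0],
  [0,0,0,-0.15,0],
  [0,0,0,-0.1,0],
  [0,0,0,0,0],
])

```text
clock: 8.65
position: [0.4145, -0.2516, 0.0661]
ee_rot: [-3.141, 0.002, 0.001]
force: [0.3, 0.3, -0.9]
width: 0.25
gripper_force: 15.0
```

Run:
```python
from arc import *
s,im,d,P=look("w5")
arcs(s,im,d,P,(.4136,-.2506),.047,.047,.072,s["position"][2]+.0257)
```

```text
clk 8.65 tcp [ 0.4145 -0.2516  0.0661] yaw x -0.1 tilt -1.0 w 0.2500860396597492 F [ 0.3  0.3 -0.9]
wood [86. 38.] 5941 z [0.028 0.03  0.053 0.054] rect [ 556.8 -105. ] [63.6 48.4] 87.4
   brown knob [ 563.2 -104.8   51.2]
wood [304.  46.] 12296 z [0.028 0.029 0.052 0.054] rect [ 558.2 -243.5] [76.9 77.2] 37.6
   brown knob [ 555.7 -243.5   51.3]
wood [120. 236.] 9499 z [0.028 0.029 0.052 0.054] rect [ 427.6 -107. ] [ 55.6 107.1] 10.0
   brown knob [ 427.8 -106.8   50.7]
wood [318. 257.] 10577 z [0.091 0.092 0.093 0.093] rect [ 435.6 -251.3] [49.7 92.4] 0.0
blue [543.  31.] 7589 z [0.014 0.035 0.057 0.058] rect [ 553.  -385.8] [96.7 21.5] 83.8
blue [529. 252.] 15564 z [0.023 0.052 0.071 0.072] rect [ 421.8 -388.8] [77.5 77.4] 31.3
blue [316. 206.] 2020 z [0.023 0.058 0.072 0.073] rect [ 451.  -248.9] [20.4 76.2] 3.1
lid (array([ 413.4, -251.2]), np.float64(0.11), 38) pot (array([ 413.7, -250.7]), np.float64(0.17), 36)
```

Request:
apply_moves([
  [0,0,0,-0.05,0],
  [0,0,0,-0.05,0],
  [0,0,0,-0.04,0],
  [0,0,0,-0.03,0],
  [0,0,0,0,0],
])

```text
clock: 9.32
position: [0.4145, -0.2516, 0.0559]
ee_rot: [-3.141, 0.002, 0.0]
force: [0.6, -0.5, -1.1]
width: 0.257
gripper_force: 15.0
```

Request:
apply_moves([
  [0,0,0,-0.015,0],
  [0,0,0,-0.01,0],
  [0,0,0,0,0],
])

```text
clock: 9.7
position: [0.4148, -0.2517, 0.0553]
ee_rot: [3.141, -0.002, 0.001]
force: [-3.1, 1.6, 10.4]
width: 0.253
gripper_force: 15.0
```

Force rises only at the seated height (lid lifted 51.9 mm against 52), so the lid is on. I'll release it and go over the square lid, turned to its bar's ends.

Request:
apply_moves([
  [60,0,0,0,0],
  [60,0,0,0,0],
  [60,0,0,0,0],
  [75,0,0,0.3,0],
  [75,0,0,0.6,0],
  [75,0.4,0.03,0.1,0.262],
  [75,0.4,0.03,0,0.262],
  [75,0.4,0.03,0,0.262],
  [75,0.4,0.02,0,0.262],
  [75,0.4,0.02,0,0.262],
  [75,0.4,0.02,0,0],
  [75,0,0,0,0],
])

```text
clock: 11.2
position: [0.5598, -0.242, 0.1141]
ee_rot: [-2.974, -1.01, -0.001]
force: [-0.1, -0.3, -0.8]
width: 0.754
gripper_force: 0.0
```

Request:
apply_moves([
  [75,0,0,0,0],
  [75,0,0,0,0],
])

```text
clock: 11.45
position: [0.5576, -0.243, 0.1145]
ee_rot: [2.976, 1.008, -0.001]
force: [-0.1, 0.4, -0.9]
width: 0.745
gripper_force: 0.0
```

```bash
python3 w.py w6
```

```text
clk 11.45 tcp [ 0.5576 -0.243   0.1145] yaw x 37.4 tilt -1.0 w 0.7451682995165385 F [-0.1  0.4 -0.9]
wood [185. 126.] 4873 z [0.028 0.029 0.052 0.054] rect [ 564.7 -105.3] [61.9 62.2] 50.5
   brown knob [ 564.7 -104.7   51.5]
wood [318. 232.] 6290 z [0.028 0.029 0.03  0.031] rect [ 559.4 -243.1] [76.1 77.1] 37.6
wood [108. 255.] 5566 z [0.028 0.029 0.052 0.054] rect [ 428.4 -106.4] [ 55.8 106.7] 10.5
   brown knob [ 427.8 -106.6   50.9]
wood [250. 382.] 1594 z [0.08  0.081 0.082 0.083] rect [ 438.5 -264.7] [41.9 40.3] 48.2
blue [58. 26.] 3964 z [0.018 0.042 0.063 0.065] rect [567.    5.1] [17.1 49.5] 53.2
blue [443. 282.] 1611 z [0.016 0.039 0.057 0.059] rect [ 598.8 -357.4] [17.6 52.2] 31.1
blue [350. 385.] 1258 z [0.012 0.023 0.033 0.036] rect [ 452.1 -365.8] [ 7.2 67.1] 37.5
```

View pics/w6.png

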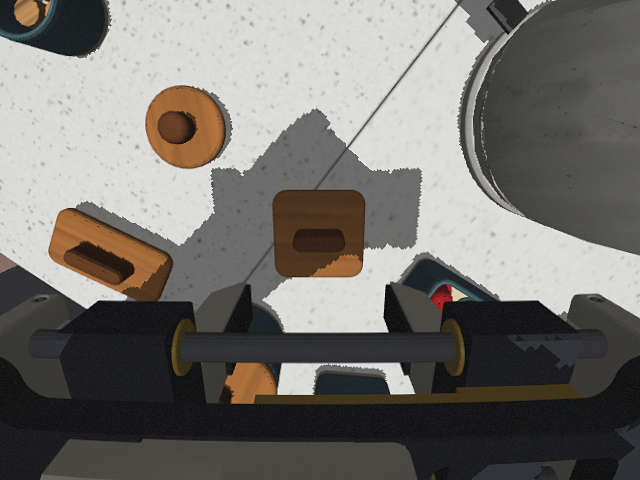

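The square lid is straight under the fingers (bar at (318,240), board edges parallel to them), and the large lid's board is at 81 mm, so it is seated. Descending to grip.

Request:
apply_moves([
  [75,0.02,0,-0.4,0],
  [75,0,0,-0.5,0],
  [75,0,0,-0.4,0],
  [75,0,0,-0.3,0],
  [75,0,0,-0.15,0],
  [75,0,0,-0.1,0],
  [75,0,0,0,0],
  [0,0,0,0,0],
  [0,0,0,0,0],
  [0,0,0,0,0],
  [0,0,0,0,0],
  [0,0,0,0,0],
], newtons=15)

```text
clock: 13.0
position: [0.56, -0.2427, 0.0038]
ee_rot: [2.975, 1.009, 0.0]
force: [-1.1, -0.0, 3.4]
width: 0.453
gripper_force: 15.0
```

Request:
apply_moves([
  [0,0,0,0.2,0],
  [0,0,0,0.6,0],
  [0,0,0,0.7,0],
  [0,0,0,0.6,0],
  [0,-0.33,-0.34,0,-0.05],
  [0,-0.5,-0.53,0,-0.05],
  [0,-0.5,-0.53,0,-0.05],
  [0,-0.5,-0.53,0,-0.06],
  [0,-0.32,-0.33,0,0],
  [0,-0.17,-0.17,0,0],
  [0,0,0,0,0],
  [0,0,0,0,0],
])

```text
clock: 14.5
position: [0.4219, -0.3871, 0.1297]
ee_rot: [-3.023, -0.854, -0.002]
force: [-0.8, -0.0, -0.7]
width: 0.455
gripper_force: 15.0
```

Request:
apply_moves([
  [0,0,0,0,0],
  [0,0,0,0,0],
])

```text
clock: 14.75
position: [0.4213, -0.3877, 0.1295]
ee_rot: [-3.023, -0.853, -0.0]
force: [-0.4, -0.1, -1.1]
width: 0.456
gripper_force: 15.0
```

```bash
python3 w.py w7
```

```text
clk 14.75 tcp [ 0.4213 -0.3877  0.1295] yaw x 31.5 tilt -1.0 w 0.4559774981172559 F [-0.4 -0.1 -1.1]
wood [45. 58.] 6082 z [0.028 0.029 0.051 0.054] rect [ 429.3 -117.6] [55.5 87.5] 9.8
   brown knob [ 428.6 -115.4   52.3]
wood [612. 116.] 2353 z [0.075 0.093 0.115 0.125] rect [ 612.1 -503. ] [ 7.3 47. ] 82.6
wood [149. 160.] 12984 z [0.08  0.081 0.083 0.105] rect [ 414.3 -251.7] [92.  92.7] 22.9
wood [318. 257.] 8318 z [0.154 0.155 0.156 0.156] rect [ 436.7 -378.5] [40.  76.7] 30.7
blue [438.  69.] 9311 z [0.011 0.041 0.058 0.059] rect [ 577.7 -392.2] [ 56.2 107.1] 5.4
blue [216. 147.] 1816 z [0.021 0.048 0.068 0.07 ] rect [ 440.3 -275.7] [78.6 21.9] 46.8
blue [320. 202.] 2045 z [0.015 0.057 0.072 0.073] rect [ 446.2 -374.7] [19.5 76.3] 32.3
```

View pics/w7.png

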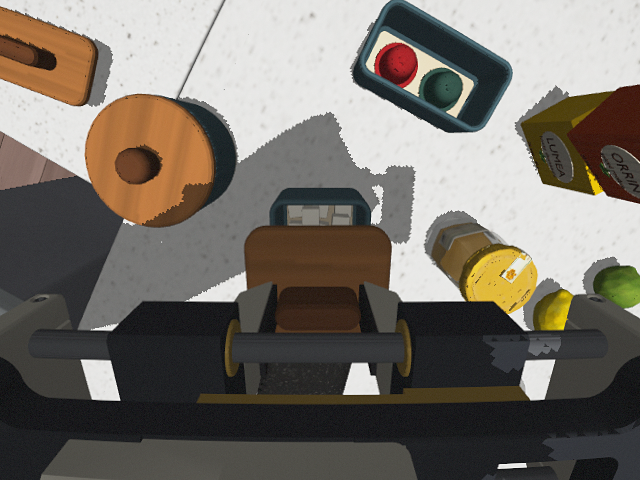

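The square lid is held square to its pot, with the pot's far wall at (320,195) and the board at (318,260). A correction of about (+1,-1.2) mm is all it needs.

Request:
apply_moves([
  [0,0.017,-0.02,0,0],
  [0,0,0,-0.3,0],
  [0,0,0,-0.3,0],
  [0,0,0,-0.2,0],
  [0,0,0,-0.15,0],
  [0,0,0,-0.1,0],
  [0,0,0,0,0],
])

```text
clock: 15.68
position: [0.4216, -0.3896, 0.0664]
ee_rot: [-3.024, -0.851, 0.0]
force: [-0.1, -0.6, 0.8]
width: 0.452
gripper_force: 15.0
```

```bash
cat > box.py <<'E'
from w import *
def box(near,yaw,hx,zp,zl):
    s,im,d,P=look("bx%d"%int(observe()["clock"]*10))
    a=np.radians(yaw);u=np.array([np.cos(a),np.sin(a)]);v=np.array([-u[1],u[0]])
    H,S,V=cv2.split(cv2.cvtColor(im,cv2.COLOR_BGR2HSV));X=(P[...,:2]-near)
    ok=(d>0)&(abs(X@u)<.08)&(abs(X@v)<.075)
    L=X[ok&(H<16)&(S>90)&(abs(P[...,2]-zl)<.006)];B=X[ok&(H>80)&(H<125)&(S>30)&(abs(P[...,2]-zp)<.004)]
    for n,q in(("lid",L),("pot",B)):
        e=np.percentile(q@u,99.5);w=np.percentile(q@v,[.5,99.5]);print(n,"front-half mm",((e-hx)*1000).round(1),"side mid",(w.mean()*1000).round(1),"width",(np.ptp(w)*1000).round(1))
E
python3 - <<'E'
from box import *
box(np.array([.4215,-.3890]),31.5,.039,.072,observe()["position"][2]+.0257)
E
```

```text
clk 15.68 tcp [ 0.4216 -0.3896  0.0664] yaw x 31.4 tilt -1.0 w 0.45192473216920725 F [-0.1 -0.6  0.8]
wood [14. 51.] 2505 z [0.027 0.029 0.03  0.031] rect [ 437.2 -151.3] [56.8 23.4] 20.6
wood [ 92. 166.] 21866 z [0.08  0.081 0.083 0.105] rect [ 414.2 -252. ] [92.7 92.8] 19.2
wood [317. 257.] 8339 z [0.091 0.092 0.092 0.093] rect [ 437.4 -380.4] [40.  76.8] 30.7
blue [478.  61.] 14668 z [0.011 0.038 0.057 0.059] rect [ 577.6 -392.3] [ 56.1 106.9] 5.7
blue [182. 150.] 4139 z [0.02  0.049 0.068 0.071] rect [ 438.2 -275.8] [82.5 25.7] 44.2
blue [318. 213.] 2684 z [0.023 0.058 0.072 0.073] rect [ 451.7 -371.2] [ 6.2 72.8] 31.8
lid front-half mm -1.7 side mid -0.8 width 75.1
pot front-half mm 29.4 side mid 19.3 width 111.3
```

Request:
apply_moves([
  [0,0,0,-0.05,0],
  [0,0,0,-0.05,0],
  [0,0,0,-0.04,0],
  [0,0,0,-0.03,0],
  [0,0,0,0,0],
])

```text
clock: 16.35
position: [0.4215, -0.3895, 0.0561]
ee_rot: [-3.024, -0.851, 0.0]
force: [0.3, 0.3, -1.4]
width: 0.453
gripper_force: 15.0
```

Request:
apply_moves([
  [0,0,0,-0.015,0],
  [0,0,0,-0.01,0],
  [0,0,0,0,0],
])

```text
clock: 16.73
position: [0.4218, -0.3897, 0.0557]
ee_rot: [3.023, 0.851, 0.0]
force: [-3.6, 2.9, 7.8]
width: 0.458
gripper_force: 15.0
```

Seated as well (lift 51.9 mm, 8 N). On to the oblong lid.

Request:
apply_moves([
  [70,0,0,0,0],
  [70,0,0,0,0],
  [75,0,0,0,0],
  [75,0,0,0.4,0],
  [75,0,0,0.7,0],
  [75,0,0.4,0,-0.25],
  [75,0.02,0.8,0,-0.25],
  [75,0.02,0.9,0,-0.25],
  [75,0.02,0.9,0,0],
  [75,0.02,0.9,0,0],
  [75,0.02,0.6,0,0],
  [75,0,0.22,0,0],
])

```text
clock: 18.23
position: [0.4277, -0.1043, 0.121]
ee_rot: [-3.129, -0.278, -0.001]
force: [0.5, -0.6, -0.1]
width: 0.751
gripper_force: 0.0
```

Request:
apply_moves([
  [75,0,0,0,0],
  [75,0,0,0,0],
  [75,0,0,0,0],
])

```text
clock: 18.6
position: [0.4275, -0.1077, 0.1207]
ee_rot: [3.13, 0.269, -0.0]
force: [0.6, -1.0, 0.7]
width: 0.751
gripper_force: 0.0
```

```bash
python3 w.py w8
```

```text
clk 18.6 tcp [ 0.4275 -0.1077  0.1207] yaw x 9.8 tilt -1.0 w 0.7511556912193301 F [ 0.6 -1.   0.7]
wood [344.  64.] 5479 z [0.028 0.029 0.052 0.054] rect [ 564.1 -104.3] [62.3 62.1] 14.2
   brown knob [ 564.9 -104.5   51.1]
wood [316. 231.] 5694 z [0.028 0.029 0.03  0.031] rect [ 428.2 -106.5] [ 54.4 106.3] 9.8
wood [499. 276.] 5360 z [0.08  0.081 0.082 0.082] rect [ 432.9 -247.6] [55.1 94.2] 10.5
wood [627. 297.] 750 z [0.079 0.081 0.082 0.082] rect [ 429.9 -357.3] [33.2 28.7] 23.2
blue [174.  29.] 3837 z [0.02  0.046 0.064 0.065] rect [562.8  23.3] [30.7 62. ] 7.2
blue [622. 120.] 2192 z [0.013 0.029 0.043 0.048] rect [ 561.3 -340.7] [36.2  8.3] 23.0
blue [450. 250.] 3127 z [0.018 0.047 0.069 0.071] rect [ 437.4 -223. ] [23.  78.8] 50.9
blue [594. 270.] 3832 z [0.016 0.037 0.065 0.071] rect [ 444.4 -355. ] [ 6.2 40.6] 40.2
```

Request:
apply_moves([
  [75,0.013,0.02,-0.4,0],
  [75,0,0,-0.5,0],
  [75,0,0,-0.5,0],
  [75,0,0,-0.3,0],
  [75,0,0,-0.16,0],
  [75,0,0,-0.1,0],
  [75,0,0,0,0],
  [0,0,0,0,0],
  [0,0,0,0,0],
  [0,0,0,0,0],
  [0,0,0,0,0],
], newtons=15)

```text
clock: 20.02
position: [0.4288, -0.1053, 0.0037]
ee_rot: [3.129, 0.272, 0.001]
force: [-1.0, -1.3, 6.7]
width: 0.562
gripper_force: 15.0
```

Request:
apply_moves([
  [0,0,0,0.2,0],
  [0,0,0,0.6,0],
  [0,0,0,0.7,0],
  [0,0,0,0.6,0],
  [0,0.25,-0.48,0,-0.05],
  [0,0.44,-0.86,0,-0.05],
  [0,0.44,-0.86,0,-0.047],
  [0,0.44,-0.86,0,0],
  [0,0.44,-0.86,0,0],
  [0,0.3,-0.57,0,0],
  [0,0.16,-0.285,0,0],
  [0,0,0,0,0],
])

```text
clock: 21.52
position: [0.5763, -0.3929, 0.1292]
ee_rot: [-3.138, -0.155, 0.0]
force: [-0.3, 0.6, -0.1]
width: 0.565
gripper_force: 15.0
```

Request:
apply_moves([
  [0,0,0,0,0],
  [0,0,0,0,0],
  [0,0,0,0,0],
])

```text
clock: 21.9
position: [0.5766, -0.391, 0.1297]
ee_rot: [3.138, 0.159, 0.0]
force: [-0.1, 0.1, -0.5]
width: 0.568
gripper_force: 15.0
```

```bash
python3 w.py w9
```

```text
clk 21.9 tcp [ 0.5766 -0.391   0.1297] yaw x 5.8 tilt -1.0 w 0.5679564540037672 F [-0.1  0.1 -0.5]
wood [560. 249.] 8042 z [0.135 0.136 0.137 0.137] rect [ 606.9 -534.6] [65.2 50.1] 75.7
wood [ 22. 215.] 2018 z [0.028 0.029 0.03  0.031] rect [ 563.3 -115.3] [44.4 62.8] 79.9
wood [317. 268.] 7817 z [0.154 0.155 0.156 0.156] rect [ 588.1 -389.2] [ 31.3 106.8] 6.6
wood [300. 384.] 1431 z [0.079 0.081 0.082 0.082] rect [ 454.9 -382.1] [27.6 77. ] 4.8
blue [325. 216.] 3290 z [0.01  0.038 0.058 0.059] rect [ 590.3 -391.8] [ 31.3 106.2] 5.7
blue [297. 373.] 1267 z [0.041 0.062 0.071 0.245] rect [ 600.9 -384.3] [ 1.9 20.8] 6.3
```

View pics/w9.png

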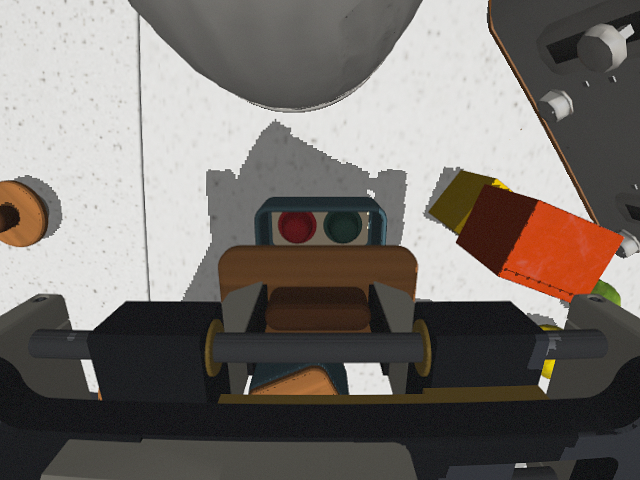

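The oblong lid is held at (317,265) parallel to its pot (far wall at (322,205)). The kettle and the red box stay clear of the gripper. Correction (+2,-2.3) mm, then down.

Request:
apply_moves([
  [0,0.035,-0.038,0,0],
  [0,0,0,-0.3,0],
  [0,0,0,-0.3,0],
  [0,0,0,-0.25,0],
  [0,0,0,-0.2,0],
  [0,0,0,-0.1,0],
  [0,0,0,0,0],
])

```text
clock: 22.82
position: [0.5786, -0.394, 0.0599]
ee_rot: [-3.137, -0.157, 0.001]
force: [0.7, -0.9, -0.4]
width: 0.561
gripper_force: 15.0
```

```bash
python3 w.py w10
```

```text
clk 22.82 tcp [ 0.5786 -0.394   0.0599] yaw x 5.7 tilt -1.0 w 0.5609634308357303 F [ 0.7 -0.9 -0.4]
wood [601. 116.] 827 z [0.024 0.026 0.027 0.028] rect [ 697.4 -566.5] [160.3   4.1] 43.7
wood [627. 283.] 1560 z [0.135 0.136 0.137 0.137] rect [ 619.3 -510.2] [36.  16.7] 22.9
wood [317. 268.] 7799 z [0.084 0.085 0.086 0.086] rect [ 590.1 -392.4] [ 31.1 106.9] 6.4
blue [317. 229.] 3807 z [0.018 0.045 0.058 0.059] rect [ 602.  -390.4] [  8.4 104.4] 6.1
blue [297. 385.] 1118 z [0.012 0.02  0.031 0.036] rect [ 467.8 -396. ] [ 6.8 23.3] 6.4
```

Request:
apply_moves([
  [0,0,0.008,-0.07,0],
  [0,0,0,-0.07,0],
  [0,0,0,-0.06,0],
  [0,0,0,-0.05,0],
  [0,0,0,-0.03,0],
  [0,0,0,0,0],
])

```text
clock: 23.62
position: [0.5787, -0.3935, 0.0433]
ee_rot: [-3.138, -0.157, 0.0]
force: [-0.4, 0.8, -0.6]
width: 0.565
gripper_force: 15.0
```

Request:
apply_moves([
  [0,0,0,-0.015,0],
  [0,0,0,-0.01,0],
  [0,0,0,0,0],
])

```text
clock: 24.0
position: [0.5788, -0.3936, 0.042]
ee_rot: [3.138, 0.157, 0.0]
force: [0.1, -0.7, -0.6]
width: 0.561
gripper_force: 15.0
```

Request:
apply_moves([
  [0,0,0,-0.01,0],
  [0,0,0,-0.01,0],
  [0,0,0,0,0],
])

```text
clock: 24.38
position: [0.5788, -0.3936, 0.0418]
ee_rot: [3.137, 0.157, 0.001]
force: [-2.3, 1.7, 7.0]
width: 0.565
gripper_force: 15.0
```

Seated (7 N at 38 mm). Now the small lid.

Request:
apply_moves([
  [75,0,0,0,0],
  [75,0,0,0,0],
  [75,0,0,0,0],
  [75,0,0,0.4,0],
  [75,0,0,0.8,0],
  [65,-0.05,0.4,0,-0.1],
  [60,-0.05,0.9,0,-0.1],
  [60,-0.05,0.9,0,0],
  [60,-0.05,0.9,0,0],
  [60,-0.03,0.9,0,0],
  [60,-0.01,0.6,0,0],
  [60,0,0.21,0,0],
])

```text
clock: 25.88
position: [0.5644, -0.1021, 0.1129]
ee_rot: [-3.141, -0.006, -0.0]
force: [-0.1, -0.8, -0.6]
width: 0.599
gripper_force: 0.0
```

Request:
apply_moves([
  [60,0,0,0,0],
  [60,0,0,0,0],
  [60,0,0,0,0],
])

```text
clock: 26.25
position: [0.5642, -0.1068, 0.1126]
ee_rot: [3.141, -0.004, -0.0]
force: [-0.7, 0.3, 0.6]
width: 0.601
gripper_force: 0.0
```

```bash
python3 w.py w11
```

```text
clk 26.25 tcp [ 0.5642 -0.1068  0.1126] yaw x -0.1 tilt -1.0 w 0.6005684111350128 F [-0.7  0.3  0.6]
wood [33. 45.] 4730 z [0.131 0.136 0.139 0.14 ] rect [690.7  29.6] [34.2 41.5] 75.5
wood [316. 233.] 3192 z [0.028 0.029 0.03  0.031] rect [ 565.5 -104.4] [60.9 61.7] 28.1
wood [629. 241.] 1395 z [0.065 0.067 0.068 0.068] rect [ 572.4 -347.2] [54.9 21.2] 15.5
blue [151. 225.] 5220 z [0.022 0.05  0.064 0.065] rect [579.9  25.1] [61.9 62.7] 31.7
blue [597. 220.] 3105 z [0.015 0.036 0.055 0.057] rect [ 578.6 -343.3] [20.4 56.2] 75.3
```

Request:
apply_moves([
  [60,0.013,0.033,-0.4,0],
  [60,0,0,-0.5,0],
  [60,0,0,-0.4,0],
  [60,0,0,-0.28,0],
  [60,0,0,-0.15,0],
  [60,0,0,-0.1,0],
  [60,0,0,0,0],
  [0,0,0,0,0],
  [0,0,0,0,0],
  [0,0,0,0,0],
  [0,0,0,0,0],
  [0,0,0,0,0],
], newtons=15)

```text
clock: 27.8
position: [0.5652, -0.103, 0.003]
ee_rot: [3.141, 0.0, 0.0]
force: [0.3, -0.1, 0.3]
width: 0.259
gripper_force: 14.9
```

Request:
apply_moves([
  [0,0,0,0.2,0],
  [0,0,0,0.6,0],
  [0,0,0,0.7,0],
  [0,0,0,0.4,0],
  [0,0.05,0.35,0,0],
  [0,0.06,0.6,0,0],
  [0,0.06,0.6,0,0],
  [0,0.05,0.4,0,0],
  [0,0,0.19,0,0],
  [0,0,0,0,0],
  [0,0,0,0,0],
  [0,0,0,0,0],
])

```text
clock: 29.3
position: [0.5783, 0.024, 0.1169]
ee_rot: [3.141, -0.002, -0.0]
force: [0.4, 0.3, -1.0]
width: 0.255
gripper_force: 14.9
```

Run:
```python
from arc import *
s,im,d,P=look("w12")
arcs(s,im,d,P,(.579,.0255),.032,.032,.064,s["position"][2]+.0257)
```

```text
clk 29.3 tcp [0.5783 0.024  0.1169] yaw x -0.1 tilt -1.0 w 0.2547363140717035 F [ 0.4  0.3 -1. ]
wood [295.  68.] 6934 z [0.13  0.135 0.139 0.139] rect [692.1  35.3] [43.1 42.8] 58.6
wood [319. 262.] 4611 z [0.041 0.143 0.144 0.145] rect [593.2  23.7] [33.1 62.2] 1.5
blue [313. 218.] 1597 z [0.017 0.056 0.064 0.065] rect [593.8  27.4] [34.6 61.6] 4.7
blue [539. 378.] 835 z [0.014 0.026 0.037 0.233] rect [603.1 -35.6] [4.1 0.7] 58.6
lid (array([577.5,  23.7]), np.float64(0.1), 26) pot (array([578.7,  26.5]), np.float64(0.16), 25)
```

View pics/w12.png

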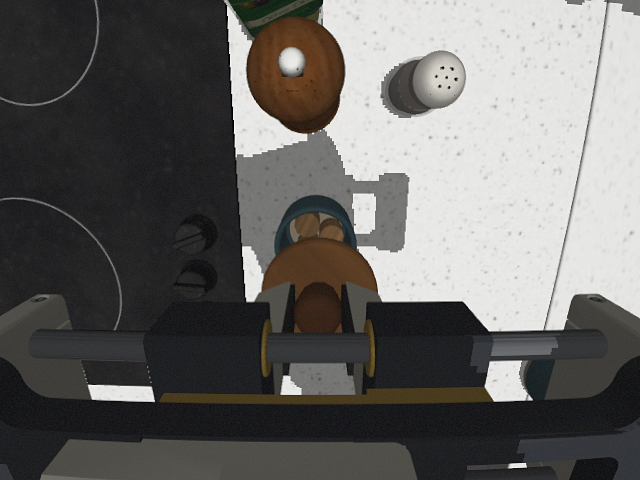

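The small lid is held above its pot (pot arc at (315,200), lid at (319,275)); the mill and salt shaker are clear. Shift (+1.2,+2.8) mm.

Request:
apply_moves([
  [0,0.02,0.045,0,0],
  [0,0,0,-0.3,0],
  [0,0,0,-0.3,0],
  [0,0,0,-0.2,0],
  [0,0,0,-0.1,0],
  [0,0,0,0,0],
])

```text
clock: 30.1
position: [0.5794, 0.0282, 0.0628]
ee_rot: [3.142, 0.0, -0.001]
force: [-0.9, -0.1, -1.2]
width: 0.258
gripper_force: 14.9
```

Run:
```python
from arc import *
s,im,d,P=look("w13")
arcs(s,im,d,P,(.579,.0255),.032,.032,.064,s["position"][2]+.0267)
```

```text
clk 30.1 tcp [0.5794 0.0282 0.0628] yaw x 0.0 tilt -1.0 w 0.25781458846238153 F [-0.9 -0.1 -1.2]
wood [298.  55.] 11616 z [0.13  0.136 0.139 0.139] rect [687.6  35.5] [43.  33.8] 89.7
wood [319. 266.] 4193 z [0.087 0.089 0.09  0.091] rect [594.4  28. ] [32.8 62.1] 1.5
blue [322. 229.] 1974 z [0.022 0.053 0.064 0.065] rect [600.1  24.1] [59.1 21.5] 83.3
lid (array([578.6,  27.8]), np.float64(0.12), 26) pot (array([578.7,  26.4]), np.float64(0.14), 24)
```

Fix dy by −1.3 mm; about 16 mm to go (seated at TCP ≈ 0.047).

Request:
apply_moves([
  [0,0,-0.022,-0.03,0],
  [0,0,0,-0.07,0],
  [0,0,0,-0.06,0],
  [0,0,0,-0.05,0],
  [0,0,0,-0.03,0],
  [0,0,0,0,0],
])

```text
clock: 30.9
position: [0.5794, 0.0268, 0.0484]
ee_rot: [3.142, 0.0, -0.001]
force: [-0.4, 0.0, -0.0]
width: 0.254
gripper_force: 14.9
```

Request:
apply_moves([
  [0,0,0,-0.015,0],
  [0,0,0,-0.015,0],
  [0,0,0,0,0],
])

```text
clock: 31.28
position: [0.5797, 0.0268, 0.0471]
ee_rot: [3.141, 0.0, 0.001]
force: [-0.5, 0.0, 3.6]
width: 0.259
gripper_force: 14.9
```

Contact comes at a 44 mm lift. Release, rise and back off.

Request:
apply_moves([
  [60,0,0,-0.005,0],
  [60,0,0,0,0],
  [60,0,0,0,0],
  [60,0,0,0.4,0],
  [60,0,0,0.8,0],
  [60,-0.5,-0.2,0.5,0],
  [60,-0.8,-0.2,0.3,0],
  [60,-0.8,-0.2,0,0],
  [60,-0.8,-0.2,0,0],
  [60,0,0,0,0],
  [60,0,0,0,0],
  [60,0,0,0,0],
])

```text
clock: 32.78
position: [0.4067, -0.0208, 0.1666]
ee_rot: [-3.141, -0.001, -0.001]
force: [-0.3, 0.1, -0.5]
width: 0.598
gripper_force: 0.0
```

Run:
```python
from h import *
s=observe();print(s["clock"],s["position"],s["force"])
c=cam("top");im,d=imaging.get_image("top");P=cloud(c,d);cv2.imwrite("pics/end.png",im[100:400,150:520,::-1].repeat(2,0).repeat(2,1))
H,S,V=cv2.split(cv2.cvtColor(np.ascontiguousarray(im[:,:,::-1]),cv2.COLOR_BGR2HSV))
pot={"small":(577.8,25.6,.032,.073),"large":(413.7,-250.4,.047,.081),"square":(419.9,-388.7,.055,.081),"oblong":(575.9,-391.5,.06,.067)}
for n,(x,y,r,z) in pot.items():
    m=(np.hypot(P[...,0]-x/1e3,P[...,1]-y/1e3)<r+.008)&(H<16)&(S>90)&(abs(P[...,2]-z)<.012)
    q=P[m];b=q[abs(q[:,2]-np.median(q[:,2]))<.005];k=cv2.minAreaRect((b[:,:2]*1000).astype(np.float32))
    A=np.linalg.lstsq(np.c_[b[:,:2],np.ones(len(b))],b[:,2],rcond=None)[0]
    print(n,len(q),"z",np.median(b[:,2]).round(4),"exp",z,"ctr",np.round(k[0],1),"pot",x,y,"size",np.round(k[1],1),round(k[2],1),"tilt",A[:2].round(3))
```

```text
32.775 [ 0.40667631 -0.02076265  0.1665542 ] [-0.30233456  0.05519148 -0.52001942]
small 808 z 0.0716 exp 0.073 ctr [577.9  25.8] pot 577.8 25.6 size [60.2 59.8] 89.3 tilt [-0.001  0.006]
large 2045 z 0.0799 exp 0.081 ctr [ 413.3 -250.9] pot 413.7 -250.4 size [91.6 91.4] 88.9 tilt [-0.001 -0.001]
square 1685 z 0.0799 exp 0.081 ctr [ 419.6 -389.1] pot 419.9 -388.7 size [77.7 77.3] 31.8 tilt [-0.001 -0.003]
oblong 1522 z 0.0658 exp 0.067 ctr [ 575.7 -393.1] pot 575.9 -391.5 size [ 54.2 108.2] 5.9 tilt [-0.    -0.003]
```

View pics/end.png

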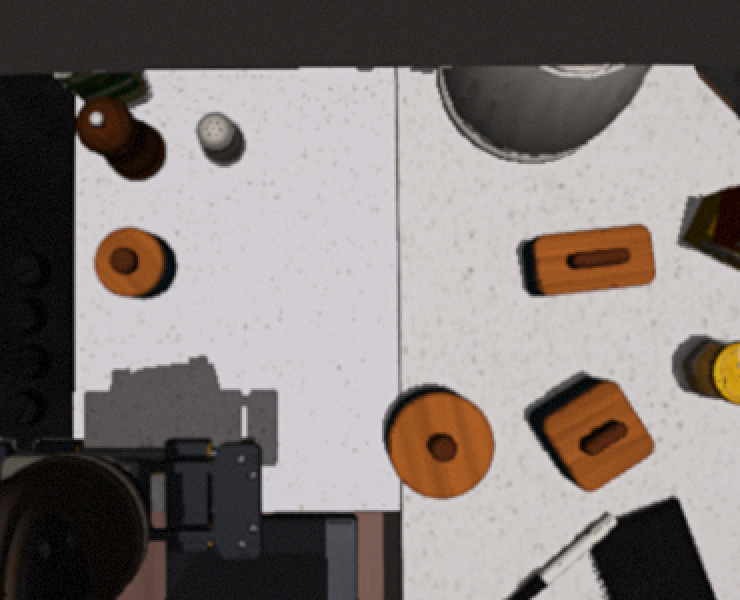

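All four lids cover their pots, level, at the seated height (with the table's −1 mm offset) and within 2 mm. The arm is clear at the lower left, and the mill and shaker have not moved.

```bash
python3 -c "
from cell import arm
print(arm.sign_off())"
```

```text
the job is handed in; nothing more can be done
None
```

All four lids are on their own pots and the job is handed in at about 33 s on the clock; the last top-camera check showed each lid level, at its seated height and within 2 mm of its pot's centre, though sign-off returned no verdict.

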